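Ease the gauge case shut

ROBOT

A 7-joint arm with a two-finger parallel gripper is mounted at the origin on the work surface. World frame = base frame: x ahead of the robot, y to its left, z up, the work surface at z = 0. Lengths are in m, angles in rad, forces in N, time in s.
With the tool pointing down it reaches from about 0.425 to 0.925 m from the base axis. Payload 6.8 kg.
Tool frame: the origin (TCP) lies at the very end of the fingers, on their centre line; the grasp point (between the pads) lies bot.grip_point_offset behind it (bot.grip_point_offset is the distance from the TCP to the grasp point, in m); z points along the fingers, y is the line along which they close (so a half turn about z gives the same grasp; the last joint's range is limited). The gripper opens to 85 mm and grips with 20 to 120 N. Pads are 22 mm wide; open, the fingers measure 114 mm over their backs; the gripper's body (76 mm by 85 mm) begins 54 mm behind the grasp point. The pads swing forward as they close: fully open they stand 13 mm farther back than shut.
Start: joints at [1.163, 0.477, 0.022, 1.555, -0.011, 1.109, -0.083], TCP at [0.199, -0.645, 0.231] pointing down, gripper open.
Joint ranges: [-2.96, 2.96], [-0.34, 2.1], [-1.41, 1.46], [0.24, 2.44], [-1.37, 4.51], [0.17, 1.92], [-2.96, 2.96]. Speed limits (rad/s): [2.39, 2.39, 3.14, 3.14, 3.14, 3.14, 3.14].

INTERFACE

Orientations are given as a unit quaternion [w, x, y, z].
In Python, from station import bot, imaging gives the robot as it stands. The module is installed in compiled form; this text tells all that it offers.
- The arm moves only by the tool carry_out, never from a script. Its argument "targets" is one flat list of numbers, 5 for each row, row after row: the closure in counts, from 0 (fully open) to 255 (shut), then the shift along the world's x, y, z in mm, then the turn about the world's z in degrees. A call has 1 to 20 rows; each row shifts and turns the commanded pose from where the row before left it; what a row does not reach is not made up. A row lasts 1/10 s, in which the tool goes at most 50 mm and 8.59 degrees, less where a joint would pass 70% of its speed; a pose out of reach is approached as far as the arm can. A call is refused whole if a number of a shift passes 50 or a number of a turn 8.59, either way. A call with a gripper value outside its range is refused whole. The fingers move at their own pace and stop on an object; "newtons" is the grip in N (left out, the last holds). Time passes only in rows, so rows that do not move let the fingers close. It gives the time, the measured TCP pose, the force, the opening and the grip force at its end, in the units of the state.
- bot.get_obs(): the state, without advancing time (a new reading comes with each control period).
- imaging.read_camera(name): name is "side" or "top" or "wrist"; returns a dict with "frame" (480x640x3 uint8, red, green, blue), "fov_y" (degrees; the focal length in pixels is half the picture's height over the tangent of half this angle, whatever the lens; pixels are square), "cx", "cy" (the principal point, pixels), "k1" (the pictures are not rectified: a ray, as slopes to the right and down, at radius r is drawn at 1 + k1 r^2 times it, then the intrinsics apply), "pose" (4x4, takes a point from camera to world coordinates); the wrist camera has in their place "tool_from_camera" (4x4, takes a point from camera to tool coordinates, whose origin is the TCP and whose axes are the flange's). Camera axes: x right, y up, looking along -z (the intrinsics and any distortion apply to the point x, -y, -z); pixel columns grow to the right and rows downward; lengths in m; the calibration is good to about 2 mm. A picture is of the moment at which its call begins: read the wrist's pose just before it. There is no depth.
- bot.hand_in(): hands the job in; it is judged then, once.
The state is a dict: "t": time; "q": joint angles; "joint_vel": joint speeds; "joint_torque": joint torques, N m; "eef_pos": TCP position; "tool_rot": TCP orientation; "contact_force": force on the tool from outside, world axes, zero at the start; "torque": the same for the moment, N m; "gripper_width": opening from 0.0 (shut) to 1.0 (fully open); "grasp_force": force on a finger pad.
Only numpy, scipy, OpenCV 4.12 (cv2) and the standard library are available. Lean on these libraries where they do the work, as an engineer would, in place of code of your own. Each camera call takes 0.05 s, during which the arm holds its last target. There are 200 camera calls.

TASK

The lid of the gauge case stands open, leaning back. With a finger, tip it forward from behind past upright and let go, so that it falls by itself; catch it from underneath on the outside of a finger while it is still well up, and lower it on the finger until it is fully shut, without letting it drop or knock. Do not pinch the lid, and leave everything else on the bench where it stands.

Things in the scene. Friction and masses are not known exactly. Their poses are not given: they have to be found in the camera images.
- case: Dark green steel gauge case fixed to the bench, 150 mm deep (its x) by 190 mm wide (its y), 95 mm high, filled with a grey-black insert and gauges that stay below its rim. Origin: centre of its underside, on the bench. Its +x side carries the lid's hinge; its -x side is the front, facing roughly to the robot's left (world +y).
- lid (a joint): Lid angle about the hinge, along the case's y, rad: 0 = shut on the rim, 1.57 = upright, 1.8 = leaning back on its stop (start). Balances near 1.52. No spring, but damped: once tipped it falls at about 0.7 x cos(angle) rad/s (0.6 to 0.9, hidden weight), almost 3 s from 1.4 to 0.4, and knocks if not caught. Weighs 0.4 kg; about 1.8 N at the tab carries it.
- lid_hinge (a point): Point on the hinge axis, mid-width, at rim level (95 mm above the bench), above the case's rear (+x) face, 75 mm behind the case's centre. Its axes turn with the lid: -x runs along the lid to the tab, z is normal to the lid, out of its outer face.
- tab (a point): Middle of the free edge of the lid's yellow tab, on the underside, 180 mm from the hinge axis. The lid plate is 150 mm long, 190 mm wide; the tab, 70 mm wide and mid-width, reaches 30 mm further: when shut it sticks out 30 mm in front of the case, free space below it. Lid and tab are 13 mm thick. Axes as lid_hinge.
- socket: Bystander, loose: black impact socket standing on end, 38 mm wide, 60 mm high. Origin on its underside.
- jar: Bystander, loose: glass jar with a red cap, 60 mm wide, 85 mm high. Origin on its underside.
- bolt: Bystander, loose: big steel bolt standing on its hexagonal head, head 53 mm wide, 73 mm high. Origin on its underside.
- oilcan: Bystander, loose: blue round can, 52 mm wide, 90 mm high. Origin on its underside.
- spanner: Bystander, loose: steel spanner lying flat, 200 mm long. Origin on its underside.

How it is judged:
By the outcome, as a careful person would: the job done as asked, in the order asked, and still so for the second after the job is handed in, with the robot touching nothing.
It also fails if it takes over 54 s, if anything falls off the work surface, if the arm or the gripper's body presses on something with over 40 N, if the wrist force passes 120 N, or if a joint passes its speed limit or range.

## Working session

There is one attempt and no reset: what is moved stays moved. The work goes in short steps, Python scripts to look and compute and a tool call to move; the robot and the scene stay as the last step left them, time stands still between calls to the robot, and variables do not carry over. Pictures are saved under pics/ and viewed, at most 10 in all, crops included, and the job is handed in when it is done.

Besides the shell and the picture viewer there is one more tool, called after "Call:" in YAML: its name, and indented under it one key for each argument. carry_out: Moves the arm, as the interface text tells. Its arguments: {"type":"object","properties":{"targets":{"type":"array","items":{"type":"number"}},"newtons":{"type":"number"}},"required":["targets"]}

```bash
mkdir -p pics
cat > h.py <<'E'
import numpy as np, cv2
from station import bot, imaging
def K(c):
    f=240/np.tan(np.radians(c["fov_y"])/2); return f
def ray(c,u,v,pose=None):
    f=K(c); d=np.array([(u-c["cx"])/f,(v-c["cy"])/f]); s=d.copy()
    for _ in range(20): s=d/(1+c["k1"]*(s@s))
    P=c["pose"] if pose is None else pose
    return P[:3,3], P[:3,:3]@np.array([s[0],-s[1],-1])
def atz(c,u,v,z):
    o,d=ray(c,u,v); return o+d*(z-o[2])/d[2]
def proj(c,p):
    P=c["pose"]; q=P[:3,:3].T@(np.array(p)-P[:3,3]); s=np.array([q[0],-q[1]])/-q[2]
    s=s*(1+c["k1"]*(s@s)); return s*K(c)+[c["cx"],c["cy"]]
def save(n,c): cv2.imwrite(f"pics/{n}.png",c["frame"][:,:,::-1])
E
python3 - <<'E'
from h import *
import pickle
o=bot.get_obs(); print(o, bot.grip_point_offset)
for n in("side","top"):
    c=imaging.read_camera(n); save(n,c); pickle.dump(c,open(n+".pkl","wb"))
    print(n,c["fov_y"],c["cx"],c["cy"],c["k1"],c["pose"].round(3).tolist())
E
```

```text
{'t': 0.0, 'q': array([ 1.16289124,  0.47783446,  0.02232112,  1.55642322, -0.01152857,
        1.10929857, -0.08308027]), 'joint_vel': array([ 0.00098896,  0.00104774, -0.00067898, -0.00035189, -0.00048729,
        0.00121717, -0.0006493 ]), 'joint_torque': array([ 3.27874077e-04, -5.96461093e+01,  1.60783030e+00, -2.81208730e+01,
        1.23737514e-02,  9.33316100e-03,  2.31214250e-05]), 'eef_pos': array([ 0.1991849 , -0.64433452,  0.23031423]), 'tool_rot': array([-8.98650225e-04,  9.88781830e-01,  1.49364154e-01, -1.87988264e-04]), 'contact_force': array([-0.14529746, -0.48704954, -0.24318764]), 'torque': array([-0.07272185, -0.02389937,  0.01905   ]), 'grasp_force': 0.0, 'gripper_width': 1.001290515472608} 0.0187
side 44.389202243786315 311.7711211165517 236.03467799565766 -0.05042573856908093 [[-0.78, 0.475, -0.407, -0.049], [-0.625, -0.601, 0.498, 0.659], [-0.008, 0.643, 0.766, 1.059], [0.0, 0.0, 0.0, 1.0]]
top 48.96840460884585 320.01122781867673 237.57550452951688 -0.03669866227296609 [[-0.014, 0.99, -0.139, 0.327], [-1.0, -0.013, 0.009, 0.026], [0.008, 0.139, 0.99, 1.097], [0.0, 0.0, 0.0, 1.0]]
```

View pics/side.png

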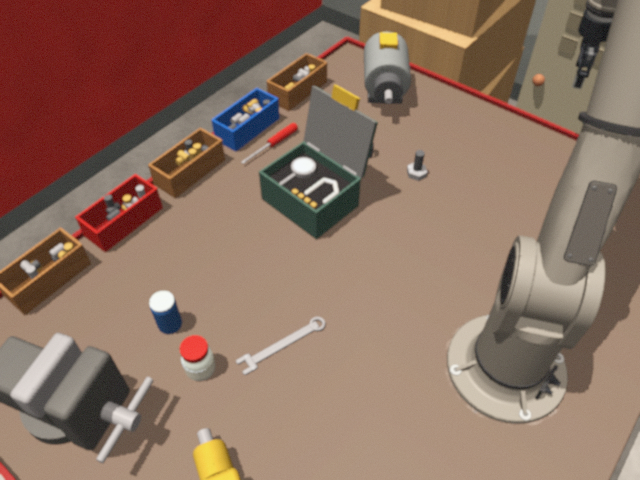

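View pics/top.png

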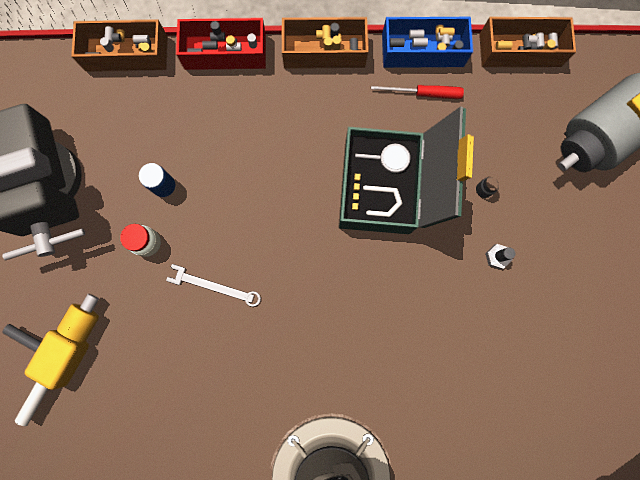

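The top view shows the case rim at about (341–424, 128–233), with its hinge on the right (world −y). The yellow tab is at (466,157), the socket just behind it at (487,187), and the bolt at (500,256). I'll enlarge the case.

Run:
```python
from h import *
a=cv2.imread("pics/top.png")[110:245,330:510]; cv2.imwrite("pics/c1.png",cv2.resize(a,(792,594),interpolation=cv2.INTER_CUBIC))
```

```text
(no output)
```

View pics/c1.png

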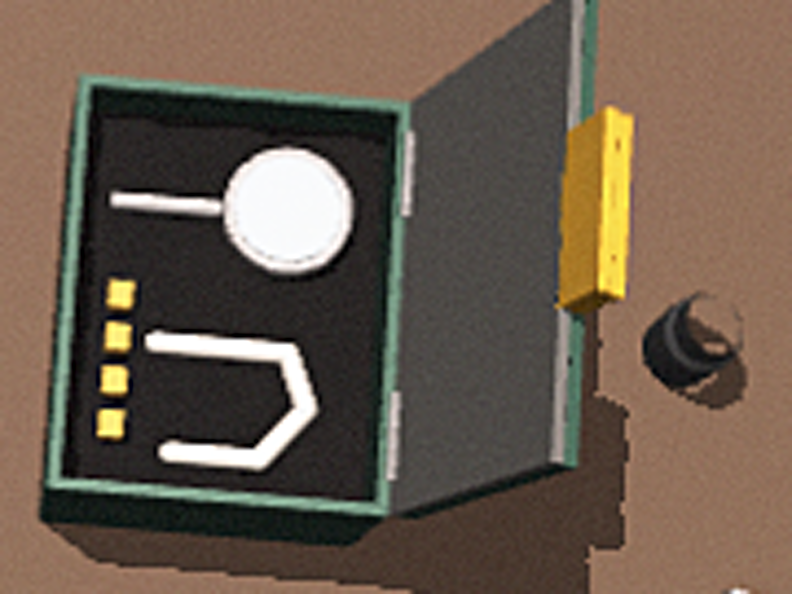

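Run:
```python
from h import *
import pickle
from scipy.optimize import least_squares
c=pickle.load(open("top.pkl","rb"))
px=np.array([(80,77),(412,102),(46,488),(387,515),(605,107),(598,291)])/4.4+[330,110]
for p in px[:4]: print(atz(c,*p,.095).round(4))
def pts(v):
    x,y,a,th=v; C=np.array([x,y]); ex=np.array([np.cos(a),np.sin(a)]); ey=np.array([-ex[1],ex[0]])
    L=[(-.075,-.095,.095),(.075,-.095,.095),(-.075,.095,.095),(.075,.095,.095)]
    t=[(.075-.18*np.cos(th),s*.035,.095+.18*np.sin(th)) for s in(-1,1)]
    return [np.r_[C+ex*q[0]+ey*q[1],q[2]] for q in L+t]
def res(v,o):
    P=[proj(c,p) for p in pts(v)]
    return (np.array(P)-px[o]).ravel()
# case x ~ world -y ; case y ~ world +x : top of picture = +x world = +y case
o=[2,3,0,1,5,4]
s=least_squares(res,[.55,0,-1.5,1.8],args=(o,)); print(s.x,s.fun.round(1))
x,y,a,th=s.x; ex=np.array([np.cos(a),np.sin(a)]); print("hinge",[x,y]+.075*ex,"ex",ex)
print("socket",atz(c,486,185,.06),"bolt",atz(c,507,254,.073))
```

```text
[ 0.6871 -0.0429  0.095 ]
[ 0.6739 -0.1925  0.095 ]
[ 0.4994 -0.0238  0.095 ]
[ 0.4855 -0.1733  0.095 ]
[ 0.58652796 -0.10815238 -1.66763561  1.79870707] [ 0.3  0.1  0.2  0.4 -0.1 -0.6 -0.3  0.  -0.1 -0.2  0.1  0.3]
hinge [ 0.57927636 -0.18280098] ex [-0.096688   -0.99531474]
socket [ 0.57558468 -0.32258389  0.06      ] bolt [ 0.43297642 -0.35175727  0.073     ]
```

The fit is within 0.6 px: hinge at (0.579, −0.183), case x at −95.5°, lid at 1.80. Next I close the fingers, turn to line up, and go behind the tab.

Call:
carry_out:
  targets: [255, 18.5, 18, 0.5, -1.14, 255, 18.5, 18, 0.5, -1.14, 255, 18.5, 18, 0.5, -1.14, 255, 18.5, 18, 0.5, -1.14, 255, 18.5, 18, 0.5, -1.14, 255, 18.5, 18, 0.5, -1.14, 255, 18.5, 18, 0.5, -1.14, 255, 18.5, 18, 0.5, -1.14, 255, 18.5, 18, 0.5, -1.14, 255, 18.5, 18, 0.5, -1.14, 255, 18.5, 18, 0.5, -1.14, 255, 18.5, 18, 0.5, -1.14, 255, 18.5, 18, 0.5, -1.14, 255, 18.5, 18, 0.5, -1.14, 255, 18.5, 18, 0.5, -1.14, 255, 18.5, 18, 0.5, -1.14, 255, 18.5, 18, 0.5, -1.14, 255, 18.5, 18, 0.5, -1.14, 255, 0, 0, 0, 0, 255, 0, 0, 0, 0]
  newtons: 20

```text
t: 2.1
eef_pos: [0.5322, -0.3205, 0.2398]
tool_rot: [-0.0, 1.0, -0.028, -0.001]
contact_force: [-0.4, -0.4, -0.7]
gripper_width: -0.001
grasp_force: 0.0
```

Call:
carry_out:
  targets: [255, 13, 14, 0, -0.8, 255, 13, 14, 0, -0.8, 255, 12.4, 14, 0, -0.75, 255, 0, 0, 0, 0]

```text
t: 2.5
eef_pos: [0.5715, -0.2775, 0.24]
tool_rot: [-0.001, 0.999, -0.048, 0.0]
contact_force: [-0.5, 0.5, 0.2]
gripper_width: 0.003
grasp_force: 0.0
```

Run:
```python
from h import *
o=bot.get_obs(); print(o["t"],o["eef_pos"],o["tool_rot"],o["contact_force"],o["q"].round(2))
c=imaging.read_camera("side"); d=imaging.read_camera("top")
a=cv2.resize(c["frame"][60:220,240:440],(400,320),interpolation=cv2.INTER_CUBIC);b=cv2.resize(d["frame"][80:240,330:530],(400,320),interpolation=cv2.INTER_CUBIC)
save("p2",{"frame":np.hstack([a,b])})
```

```text
2.5 [ 0.57148137 -0.27746861  0.24004043] [-5.04171658e-04  9.98823911e-01 -4.84823419e-02  6.43191519e-05] [-0.52748898  0.49875245  0.21697563] [ 0.41  0.41 -0.07  1.64  0.03  1.09 -1.34]
```

View pics/p2.png

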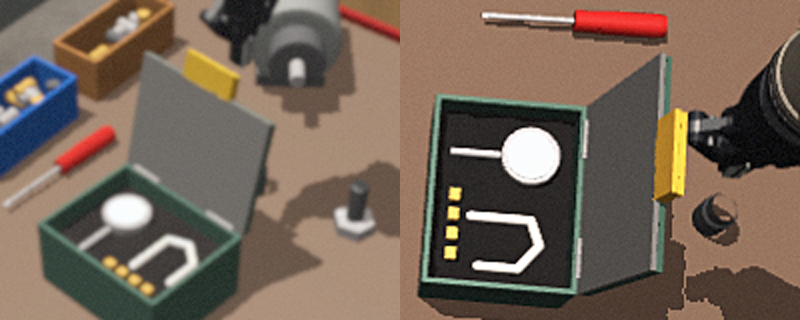

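Call:
carry_out:
  targets: [255, 0.9, 9.0, 0, 0, 255, 0.9, 9.0, 0, 0, 255, 0.5, 5, 0, 0, 255, 0.5, 5, 0, 0, 255, 0.5, 5, 0, 0, 255, 0.5, 5, 0, 0, 255, 0.5, 5, 0, 0, 255, 0.5, 5, 0, 0, 255, 0.5, 5, 0, 0, 255, 0.5, 5, 0, 0, 255, 0.5, 5, 0, 0, 255, 0.4, 4, 0, 0, 255, 0.4, 4, 0, 0, 255, 0, 0, 0, 0]

```text
t: 4.0
eef_pos: [0.5779, -0.2067, 0.2401]
tool_rot: [-0.0, 0.999, -0.049, -0.0]
contact_force: [-0.1, 0.1, -0.3]
gripper_width: 0.002
grasp_force: 0.0
```

```bash
cat >> h.py <<'E'
H=np.array([.5793,-.1828]); EX=np.array([-.0967,-.9953]); EY=np.array([.9953,-.0967])
def stat():
    o=bot.get_obs(); p=o["eef_pos"]; r=p[:2]-H; f=o["contact_force"]
    print("t",o["t"].__round__(2),"u %.1f v %.1f z %.1f"%(r@EX*1e3,r@EY*1e3,p[2]*1e3),"Fu %.2f Fv %.2f Fz %.2f"%(f[:2]@EX,f[:2]@EY,f[2]),"tau",o["torque"].round(2))
def angle(c):
    # fit lid angle to the yellow tab mask by its projected silhouette
    hsv=cv2.cvtColor(c["frame"],cv2.COLOR_RGB2HSV)
    m=cv2.inRange(hsv,(18,120,90),(35,255,255))
    best=[]
    for th in np.arange(0,1.85,.01):
        P=[]
        for r in(.15,.18):
            for n in(0,.013):
                for s in(-.035,.035):
                    x=-r*np.cos(th)+n*np.sin(th); z=.095+r*np.sin(th)+n*np.cos(th)
                    P.append(proj(c,np.r_[H+EX*x+EY*s,z]))
        hull=cv2.convexHull(np.array(P,np.float32)).round().astype(np.int32)
        k=np.zeros_like(m); cv2.fillConvexPoly(k,hull,255)
        best.append(((k&m).sum()/max(1,(k|(m&roi(c))).sum()),th))
    b=max(best); return round(b[1],2),round(float(b[0]),2)
def roi(c):
    k=np.zeros(c["frame"].shape[:2],np.uint8)
    L=[]
    for th in np.linspace(0,1.85,12):
        for r in(.15,.185):
            for s in(-.036,.036):
                L.append(proj(c,np.r_[H+EX*(-r*np.cos(th)+.006*np.sin(th))+EY*s,.1+r*np.sin(th)]))
    L=np.array(L)
    for th in range(0,11):
        cv2.fillConvexPoly(k,cv2.convexHull(L[4*th:4*th+8].astype(np.float32)).astype(np.int32),255)
    return k
E
python3 - <<'E'
from h import *
import pickle
print("start", angle(pickle.load(open("top.pkl","rb"))),angle(pickle.load(open("side.pkl","rb"))))
stat()
for n in("top","side"):
    c=imaging.read_camera(n); save("u_"+n,c); print(n,angle(c))
stat()
E
```

```text
start (np.float64(1.79), 0.79) (np.float64(1.78), 0.82)
t 4.0 u 23.9 v 1.0 z 240.1 Fu -0.13 Fv -0.15 Fz -0.34 tau [ 0.07 -0.03 -0.03]
top (np.float64(1.55), 0.27)
side (np.float64(1.56), 0.84)
t 4.1 u 24.8 v 0.9 z 240.1 Fu -0.41 Fv 0.41 Fz -0.10 tau [-0.02  0.04  0.  ]
```

Call:
carry_out:
  targets: [255, 0.5, 5, 0, 0, 255, 0.5, 5, 0, 0, 255, 0.5, 5, 0, 0, 255, -0.8, -8, 0, 0, 255, 0, 0, 33, 0, 255, 0, 0, 33, 0, 255, 2.85, 29.2, 0, 0, 255, 2.85, 29.2, 0, 0, 255, 2.85, 29.2, 0, 0, 255, 2.85, 29.2, 0, 0, 255, 0, 0, -40, 0, 255, 0, 0, -40, 0]

```text
t: 5.3
eef_pos: [0.5912, -0.0831, 0.2267]
tool_rot: [-0.0, 0.999, -0.049, 0.002]
contact_force: [0.1, 0.2, -0.1]
gripper_width: 0.005
grasp_force: 0.0
```

Run:
```python
from h import *
stat()
c=imaging.read_camera("top"); save("f_top",c); print(angle(c))
c=imaging.read_camera("side"); save("f_side",c); print(angle(c))
stat()
```

```text
t 5.3 u -100.4 v 2.2 z 226.7 Fu -0.23 Fv 0.07 Fz -0.06 tau [-0.09 -0.    0.02]
(np.float64(0.51), 0.05)
(np.float64(1.44), 0.58)
t 5.4 u -98.9 v -2.6 z 221.1 Fu 0.94 Fv -1.33 Fz -0.25 tau [-0.02  0.04 -0.01]
```

Run:
```python
from h import *
a=cv2.imread("pics/f_side.png")[40:240,220:460]; b=cv2.imread("pics/f_top.png")[80:280,300:540]
cv2.imwrite("pics/p3.png",np.hstack([cv2.resize(x,(400,333),interpolation=cv2.INTER_CUBIC) for x in(a,b)]))
```

```text
(no output)
```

View pics/p3.png

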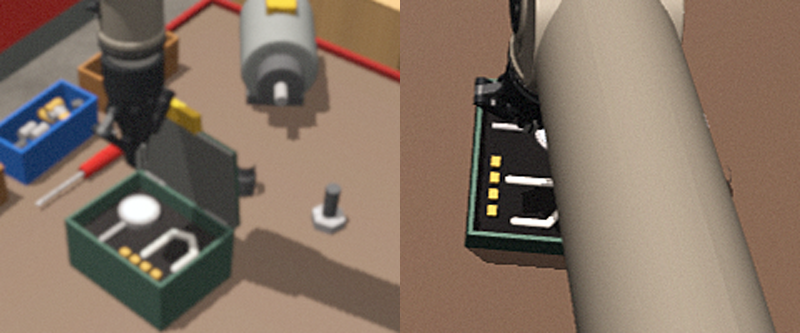

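The side view shows the lid past upright at about 1.4, free, with the finger in front of it. I'll wait for it to fall onto the finger.

Call:
carry_out:
  targets: [255, 0, 0, 0, 0, 255, 0, 0, 0, 0, 255, 0, 0, 0, 0, 255, 0, 0, 0, 0, 255, 0, 0, 0, 0, 255, 0, 0, 0, 0, 255, 0, 0, 0, 0, 255, 0, 0, 0, 0, 255, 0, 0, 0, 0, 255, 0, 0, 0, 0]

```text
t: 6.4
eef_pos: [0.5899, -0.0841, 0.2263]
tool_rot: [0.0, 0.999, -0.05, -0.0]
contact_force: [-0.1, -1.0, -0.4]
gripper_width: -0.001
grasp_force: 0.0
```

Run:
```python
from h import *
stat()
c=imaging.read_camera("side"); save("g_side",c); print(angle(c))
stat()
```

```text
t 6.4 u -99.3 v 1.1 z 226.3 Fu 1.03 Fv -0.01 Fz -0.36 tau [-0.02  0.03 -0.  ]
(np.float64(1.37), 0.59)
t 6.45 u -99.3 v 1.0 z 226.3 Fu -0.39 Fv -0.36 Fz 0.54 tau [-0.02  0.02 -0.01]
```

Call:
carry_out:
  targets: [255, 0, 0, 0, 0, 255, 0, 0, 0, 0, 255, 0, 0, 0, 0, 255, 0, 0, 0, 0, 255, 0, 0, 0, 0, 255, 0, 0, 0, 0]

```text
t: 7.05
eef_pos: [0.5899, -0.0841, 0.2263]
tool_rot: [0.0, 0.999, -0.05, -0.0]
contact_force: [-0.4, -0.6, 0.2]
gripper_width: 0.001
grasp_force: 0.0
```

Run:
```python
from h import *
stat()
c=imaging.read_camera("side"); save("i_side",c); print(angle(c))
F=[]
stat()
ims=[cv2.resize(cv2.imread(f"pics/{n}_side.png")[70:190,270:400],(400,369),interpolation=cv2.INTER_CUBIC) for n in"gi"]
cv2.imwrite("pics/p4.png",np.hstack(ims))
```

```text
t 7.05 u -99.3 v 1.0 z 226.3 Fu 0.68 Fv -0.36 Fz 0.19 tau [ 0.01 -0.01 -0.03]
(np.float64(1.31), 0.55)
t 7.1 u -99.3 v 1.1 z 226.3 Fu 0.23 Fv 0.69 Fz 0.16 tau [ 0.02  0.04 -0.  ]
```

View pics/p4.png

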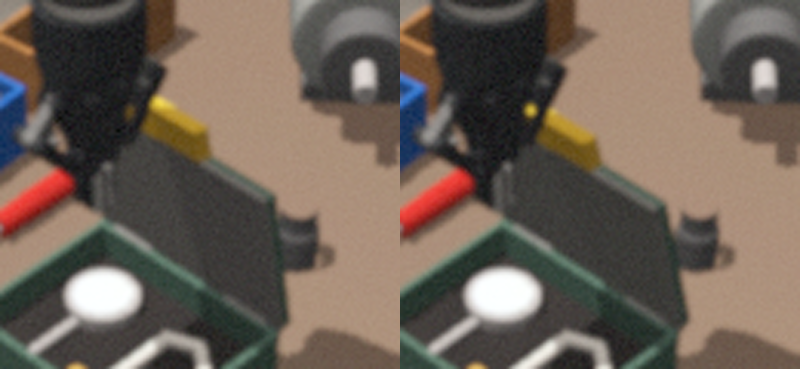

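```bash
cat >> h.py <<'E'
def corner(c,px):
    th=np.arange(0,1.8,.01)
    d=[np.hypot(*(proj(c,np.r_[H+EX*(-.15*np.cos(t)+.006*np.sin(t))-EY*.095,.095+.15*np.sin(t)+.006*np.cos(t)])-px)) for t in th]
    i=int(np.argmin(d)); return round(th[i],2),round(d[i],1)
def cpred(c,t): return proj(c,np.r_[H+EX*(-.15*np.cos(t)+.006*np.sin(t))-EY*.095,.095+.15*np.sin(t)+.006*np.cos(t)])
E
python3 - <<'E'
from h import *
import pickle
c=pickle.load(open("side.pkl","rb"))
print(corner(c,(359.4,134.3)),corner(c,(356,137)))
for t in(1.8,1.4,1.2,1,.8,.5): print(t,cpred(c,t))
E
```

```text
(np.float64(1.4), np.float64(2.5)) (np.float64(1.33), np.float64(2.3))
1.8 [375.57505693 121.15224249]
1.4 [357.60038875 132.51383439]
1.2 [348.28953256 141.53219528]
1 [339.40207204 152.25577097]
0.8 [331.40962942 164.13322561]
0.5 [321.9818626  182.73015363]
```

Both estimates agree: 1.40 then 1.32, falling slowly by itself as specified. The finger waits at about 1.08.

Call:
carry_out:
  targets: [255, 0, 0, 0, 0, 255, 0, 0, 0, 0, 255, 0, 0, 0, 0, 255, 0, 0, 0, 0, 255, 0, 0, 0, 0, 255, 0, 0, 0, 0, 255, 0, 0, 0, 0, 255, 0, 0, 0, 0, 255, 0, 0, 0, 0, 255, 0, 0, 0, 0, 255, 0, 0, 0, 0, 255, 0, 0, 0, 0, 255, 0, 0, 0, 0]

```text
t: 8.4
eef_pos: [0.59, -0.0839, 0.2263]
tool_rot: [-0.0, 0.999, -0.05, -0.0]
contact_force: [0.2, 0.5, -0.7]
gripper_width: -0.002
grasp_force: 0.3
```

Run:
```python
from h import *
for i in range(3):
    stat(); c=imaging.read_camera("side")
save("j_side",c); print(angle(c))
cv2.imwrite("pics/p5.png",cv2.resize(cv2.imread("pics/j_side.png")[70:190,270:400],(650,600),interpolation=cv2.INTER_CUBIC))
```

```text
t 8.4 u -99.5 v 1.0 z 226.3 Fu -0.50 Fv 0.16 Fz -0.74 tau [0.11 0.01 0.01]
t 8.45 u -99.5 v 1.0 z 226.3 Fu 0.31 Fv 0.38 Fz -0.89 tau [ 0.14 -0.03 -0.03]
t 8.5 u -99.4 v 1.0 z 226.2 Fu -1.08 Fv 0.89 Fz 0.18 tau [ 0.13 -0.06 -0.01]
(np.float64(1.08), 0.43)
```

View pics/p5.png

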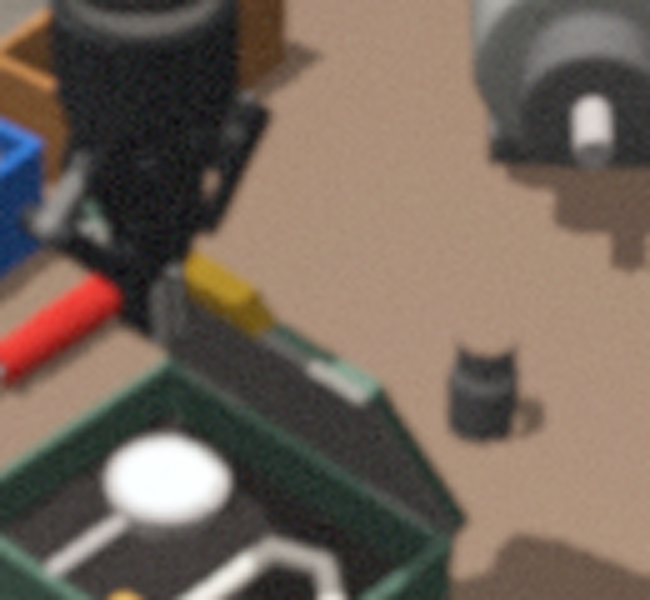

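The lid is caught at 1.08, as predicted, with a tool moment of about 0.13 N m. Next I work out the lowering arc.

Run:
```python
import numpy as np
EX=np.array([-.0967,-.9953])
T=[1.08,.98,.88,.79,.70,.62,.54,.47,.40,.34,.28,.23,.18,.13,.08,.04,0]
for a,b in zip(T,T[1:]):
    du=-180*(np.cos(b)-np.cos(a)); dz=180*(np.sin(b)-np.sin(a)); print(a,b,"u %.1f"%(-180*np.cos(b)-14.6),(du*EX/5).round(2),round(dz/5,2))
```

```text
1.08 0.98 u -114.9 [0.3  3.07] -1.85
0.98 0.88 u -129.3 [0.28 2.87] -2.15
0.88 0.79 u -141.3 [0.23 2.39] -2.17
0.79 0.7 u -152.3 [0.21 2.19] -2.38
0.7 0.62 u -161.1 [0.17 1.76] -2.27
0.62 0.54 u -169.0 [0.15 1.57] -2.41
0.54 0.47 u -175.1 [0.12 1.21] -2.2
0.47 0.4 u -180.4 [0.1  1.06] -2.28
0.4 0.34 u -184.3 [0.08 0.78] -2.01
0.34 0.28 u -187.6 [0.06 0.66] -2.06
0.28 0.23 u -189.9 [0.04 0.45] -1.74
0.23 0.18 u -191.7 [0.04 0.36] -1.76
0.18 0.13 u -193.1 [0.03 0.28] -1.78
0.13 0.08 u -194.0 [0.02 0.19] -1.79
0.08 0.04 u -194.5 [0.01 0.09] -1.44
0.04 0 u -194.6 [0.   0.03] -1.44
```

Call:
carry_out:
  targets: [255, 0.3, 3.1, -1.8, 0, 255, 0.3, 3.1, -1.8, 0, 255, 0.3, 3.1, -1.8, 0, 255, 0.3, 3.1, -1.9, 0, 255, 0.3, 3.1, -1.9, 0, 255, 0.3, 2.8, -2.1, 0, 255, 0.3, 2.8, -2.1, 0, 255, 0.3, 2.8, -2.1, 0, 255, 0.3, 2.8, -2.2, 0, 255, 0.3, 2.8, -2.2, 0, 255, 0.2, 2.4, -2.2, 0, 255, 0.2, 2.4, -2.2, 0, 255, 0.2, 2.4, -2.2, 0, 255, 0.2, 2.4, -2.2, 0, 255, 0.2, 2.4, -2.2, 0]

```text
t: 10.05
eef_pos: [0.5941, -0.0423, 0.1953]
tool_rot: [-0.0, 0.999, -0.05, 0.0]
contact_force: [-0.9, 1.8, 1.3]
gripper_width: -0.002
grasp_force: 0.7
```

Run:
```python
from h import *
for i in range(3):
    stat(); c=imaging.read_camera("side")
save("k_side",c); print(angle(c))
```

```text
t 10.05 u -141.2 v 1.1 z 195.3 Fu -1.70 Fv -1.09 Fz 1.35 tau [ 0.24  0.04 -0.05]
t 10.1 u -141.7 v 0.9 z 194.9 Fu -1.74 Fv 0.67 Fz -1.48 tau [ 0.23 -0.16  0.01]
t 10.15 u -141.4 v 1.0 z 195.0 Fu -1.71 Fv 0.74 Fz -0.21 tau [ 0.34 -0.04  0.  ]
(np.float64(0.79), 0.48)
```

Call:
carry_out:
  targets: [255, 0.2, 2.2, -2.4, 0, 255, 0.2, 2.2, -2.4, 0, 255, 0.2, 2.2, -2.4, 0, 255, 0.2, 2.2, -2.4, 0, 255, 0.2, 2.2, -2.3, 0, 255, 0.2, 1.8, -2.3, 0, 255, 0.2, 1.8, -2.3, 0, 255, 0.2, 1.8, -2.3, 0, 255, 0.2, 1.7, -2.3, 0, 255, 0.2, 1.7, -2.2, 0, 255, 0.1, 1.6, -2.4, 0, 255, 0.1, 1.6, -2.4, 0, 255, 0.1, 1.6, -2.4, 0, 255, 0.1, 1.5, -2.4, 0, 255, 0.1, 1.5, -2.4, 0]

```text
t: 11.7
eef_pos: [0.5966, -0.015, 0.1599]
tool_rot: [0.0, 0.999, -0.05, 0.0]
contact_force: [0.9, 2.2, -0.7]
gripper_width: -0.001
grasp_force: 0.7
```

Run:
```python
from h import *
for i in range(3):
    stat(); c=imaging.read_camera("side")
save("l_side",c); print(angle(c))
```

```text
t 11.7 u -168.7 v 1.0 z 159.9 Fu -2.25 Fv 0.64 Fz -0.68 tau [ 0.28 -0.19  0.02]
t 11.75 u -169.0 v 0.7 z 159.5 Fu -2.27 Fv 0.73 Fz -0.38 tau [ 0.31 -0.28  0.04]
t 11.8 u -168.9 v 0.7 z 159.7 Fu -1.96 Fv 0.31 Fz -1.63 tau [ 0.31 -0.2  -0.04]
(np.float64(0.56), 0.46)
```

Call:
carry_out:
  targets: [255, 0.1, 1.2, -2.2, 0, 255, 0.1, 1.2, -2.2, 0, 255, 0.1, 1.2, -2.2, 0, 255, 0.1, 1.2, -2.2, 0, 255, 0.1, 1.2, -2.2, 0, 255, 0.1, 1.0, -2.3, 0, 255, 0.1, 1.0, -2.3, 0, 255, 0.1, 1.0, -2.3, 0, 255, 0.1, 1.0, -2.3, 0, 255, 0.1, 1.0, -2.3, 0, 255, 0.1, 0.7, -2.0, 0, 255, 0.1, 0.7, -2.0, 0, 255, 0.1, 0.7, -2.0, 0, 255, 0.1, 0.7, -2.0, 0, 255, 0.1, 0.7, -2.0, 0]

```text
t: 13.35
eef_pos: [0.5979, -0.0, 0.1275]
tool_rot: [-0.0, 0.999, -0.049, -0.0]
contact_force: [0.6, 4.2, 0.2]
gripper_width: -0.0
grasp_force: 2.4
```

Run:
```python
from h import *
for i in range(3):
    stat(); c=imaging.read_camera("side")
save("m_side",c); print(angle(c))
```

```text
t 13.35 u -183.7 v 0.9 z 127.5 Fu -4.24 Fv 0.16 Fz 0.24 tau [ 0.9  -0.02 -0.03]
t 13.4 u -183.8 v 0.8 z 127.1 Fu -5.09 Fv 0.35 Fz -0.45 tau [ 0.88 -0.21  0.03]
t 13.45 u -183.7 v 0.8 z 127.3 Fu -5.72 Fv -0.41 Fz -0.11 tau [ 1.03 -0.02  0.04]
(np.float64(0.35), 0.47)
```

Call:
carry_out:
  targets: [255, 0.1, 0.7, -1.2, 0, 255, 0.1, 0.7, -1.3, 0, 255, 0.1, 0.7, -1.3, 0, 255, 0.1, 0.6, -1.4, 0, 255, 0, 0.6, -1.5, 0, 255, 0, 0.5, -1.5, 0, 255, 0, 0.5, -1.5, 0, 255, 0, 0.5, -1.5, 0, 255, 0.1, 0.4, -1.5, 0, 255, 0, 0.4, -1.5, 0]

```text
t: 14.5
eef_pos: [0.5985, 0.0049, 0.1133]
tool_rot: [0.0, 0.999, -0.05, 0.0]
contact_force: [-0.9, 0.9, -1.2]
gripper_width: 0.0
grasp_force: 0.7
```

Run:
```python
from h import *
for i in range(3):
    stat(); c=imaging.read_camera("side")
save("n_side",c); print(angle(c))
cv2.imwrite("pics/p6.png",cv2.resize(cv2.imread("pics/n_side.png")[70:230,230:400],(637,600),interpolation=cv2.INTER_CUBIC))
```

```text
t 14.5 u -188.6 v 1.0 z 113.3 Fu -0.81 Fv -0.97 Fz -1.20 tau [ 0.35 -0.06 -0.04]
t 14.55 u -188.8 v 0.8 z 113.0 Fu -1.30 Fv 0.86 Fz -1.49 tau [ 0.33 -0.1  -0.02]
t 14.6 u -188.8 v 0.8 z 113.2 Fu -1.20 Fv -0.13 Fz -2.06 tau [ 0.41 -0.02 -0.01]
(np.float64(0.25), 0.47)
```

View pics/p6.png

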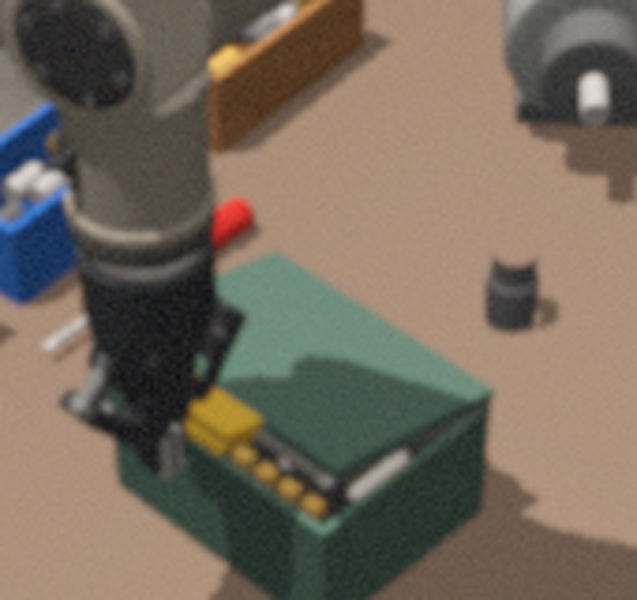

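Friction now carries the lid: about 1.7 N upward on the tab against 1.1 N of side press, angle 0.25. I carry on along the arc with a slight inward bias.

Call:
carry_out:
  targets: [255, 0, 0.4, -1.8, 0, 255, 0.1, 0.4, -1.8, 0, 255, 0, 0.4, -1.8, 0, 255, 0, 0.4, -1.8, 0, 255, 0.1, 0.3, -1.8, 0, 255, 0, 0.3, -1.8, 0, 255, 0, 0.3, -1.8, 0, 255, 0, 0.3, -1.7, 0, 255, 0, 0.2, -1.7, 0, 255, 0.1, 0.2, -1.7, 0, 255, 0, 0.2, -1.7, 0, 255, 0, 0.2, -1.7, 0]

```text
t: 15.85
eef_pos: [0.5988, 0.0089, 0.0922]
tool_rot: [-0.0, 0.999, -0.05, 0.0]
contact_force: [0.4, 2.6, -0.6]
gripper_width: 0.002
grasp_force: 1.3
```

Run:
```python
from h import *
for i in range(3):
    stat(); c=imaging.read_camera("side")
save("o_side",c); print(angle(c))
```

```text
t 15.85 u -192.7 v 0.9 z 92.2 Fu -2.65 Fv 0.15 Fz -0.59 tau [ 0.49 -0.14  0.  ]
t 15.9 u -192.7 v 0.9 z 92.0 Fu -3.01 Fv 1.02 Fz -1.13 tau [ 0.51 -0.22 -0.  ]
t 15.95 u -192.7 v 0.9 z 92.1 Fu -2.37 Fv 0.27 Fz -1.37 tau [ 0.54 -0.15  0.02]
(np.float64(0.13), 0.48)
```

Call:
carry_out:
  targets: [255, 0, 0.2, -1.5, 0, 255, 0, 0.2, -1.5, 0, 255, 0, 0.1, -1.5, 0, 255, 0, 0.1, -1.4, 0, 255, 0, 0.1, -1.4, 0, 255, 0, 0.1, -1.3, 0, 255, 0, 0.1, -1.3, 0, 255, 0, 0, -1.2, 0, 255, 0, 0, -1.2, 0, 255, 0, 0, -1.2, 0, 255, 0, 0, -1.0, 0, 255, 0, 0, -1.0, 0]

```text
t: 17.2
eef_pos: [0.5989, 0.01, 0.0768]
tool_rot: [-0.0, 0.999, -0.05, 0.0]
contact_force: [1.8, 4.6, -1.4]
gripper_width: 0.002
grasp_force: 2.6
```

Run:
```python
from h import *
for i in range(3):
    stat(); c=imaging.read_camera("side")
save("q_side",c); print(angle(c))
```

```text
t 17.2 u -193.8 v 0.9 z 76.8 Fu -4.80 Fv 1.38 Fz -1.36 tau [ 0.99 -0.3   0.03]
t 17.25 u -193.8 v 0.9 z 76.7 Fu -5.00 Fv 1.36 Fz -2.09 tau [ 0.97 -0.34  0.04]
t 17.3 u -193.9 v 0.9 z 76.8 Fu -4.62 Fv 1.27 Fz -1.64 tau [ 1.05 -0.32  0.06]
(np.float64(0.04), 0.47)
```

Call:
carry_out:
  targets: [255, 0, 0, -0.8, 0, 255, 0, 0, -0.8, 0, 255, 0, 0, -0.7, 0, 255, 0, 0, -0.7, 0, 255, 0, 0, -0.7, 0, 255, 0, 0, -0.6, 0, 255, 0, 0, -0.6, 0, 255, 0, 0, -0.5, 0, 255, 0, 0, -0.5, 0, 255, 0, 0, -0.5, 0]

```text
t: 18.35
eef_pos: [0.599, 0.0102, 0.071]
tool_rot: [-0.0, 0.999, -0.049, 0.0]
contact_force: [-0.9, 4.7, 4.1]
gripper_width: 0.001
grasp_force: 2.6
```

Run:
```python
from h import *
for i in range(3):
    stat(); c=imaging.read_camera("side")
save("r_side",c); print(angle(c))
```

```text
t 18.35 u -194.0 v 1.0 z 71.0 Fu -4.60 Fv -1.34 Fz 4.06 tau [ 0.93  0.02 -0.02]
t 18.4 u -194.0 v 1.0 z 71.0 Fu -5.32 Fv -1.64 Fz 3.96 tau [0.99 0.06 0.01]
t 18.45 u -194.0 v 1.0 z 71.0 Fu -4.14 Fv 0.32 Fz 2.85 tau [0.99 0.02 0.02]
(np.float64(0.01), 0.47)
```

The vertical force has reversed to +3.6 N, so the lid is resting on the rim. I withdraw forward, then up.

Call:
carry_out:
  targets: [255, 0.1, 1, 0, 0, 255, 0.3, 3, 0, 0, 255, 1, 10, 0, 0, 255, 2, 20, 0, 0, 255, 2, 25, 0, 0, 255, 0, 0, 20, 0, 255, 0, 0, 40, 0, 255, 0, 0, 40, 0, 255, 0, 0, 40, 0, 255, 0, 20, 20, 0, 255, 0, 20, 0, 0, 255, 0, 0, 0, 0, 255, 0, 0, 0, 0]

```text
t: 19.8
eef_pos: [0.6036, 0.1085, 0.2298]
tool_rot: [0.001, 0.999, -0.049, -0.001]
contact_force: [-0.4, -0.6, -0.7]
gripper_width: 0.0
grasp_force: 0.0
```

Run:
```python
from h import *
stat(); c=imaging.read_camera("side"); d=imaging.read_camera("top"); print(angle(c),angle(d))
save("s",{"frame":np.hstack([cv2.resize(x["frame"],(400,300),interpolation=cv2.INTER_AREA) for x in(c,d)])})
```

```text
t 19.8 u -292.2 v -4.0 z 229.8 Fu 0.65 Fv -0.30 Fz -0.71 tau [-0.02  0.02  0.  ]
(np.float64(0.01), 0.9) (np.float64(0.12), 0.42)
```

View pics/s.png

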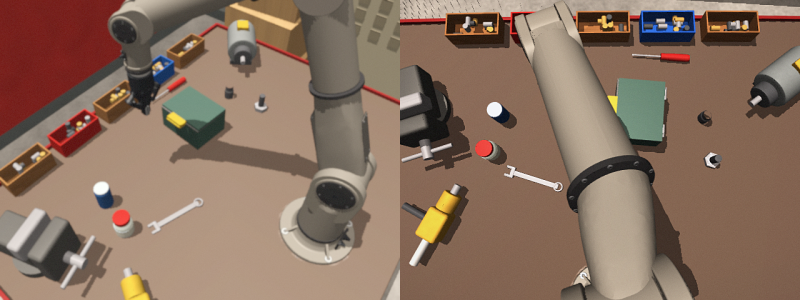

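The lid is shut (0.01, with 0.90 overlap), the robot is clear, and the bystanders haven't moved.

```bash
python3 -c "
from station import bot
print(bot.hand_in())"
```

```text
the job is handed in; nothing more can be done
None
```

The lid was tipped past upright, fell by itself, was caught on the outside of the finger at about 1.08 rad, lowered until shut in about 20 s with no drop or knock seen, and handed in; the hand-in call returned no verdict.

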